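# Lock the test-panel turntable

## Task

Turn the panel turntable by its black upright post until the hole in its yellow lug stands over the red-ringed hole in the grey foot. Then take the red-headed lock pin from the wooden stand, push it down through both holes until its collar sits on the lug, and let go.

Things in the scene. Friction and masses are not known exactly. Their poses are not given: they have to be found in the camera images.
- turntable (a joint): Angle (rad, counter-clockwise from above positive) of the aluminium turntable carrying a test panel, on a vertical pivot. 0: the lug's hole is right over the foot's. Starts at 0.35 to 0.85, range -0.5 to 1.0; turns easily (1.2 N at the post), stays where left. Yellow lug 62 mm square, 12 thick, top 15 mm above the foot's top; its hole is 36 mm wide, 100 mm from the pivot.
- base_hole (a point): Mouth centre of the red-ringed hole in the fixed grey foot, on its top face, 50 mm above the worktop. Vertical hole, 28 mm wide, through the 15 mm plate, 35 mm of free space below. Frame: z up, x and y are the foot's own axes; the turntable's pivot lies 100 mm from this point along +y.
- turn_grip (a point): Black upright round post on the turntable, 22 mm in diameter, by which it is turned. This point is on its axis, 98 mm above the worktop; the post's top is at 114 mm, the arm below it at 65 mm. It is 100 mm from the pivot; with the turntable at 0 it lies from the pivot along the foot's -x axis.
- red_pin_mid (a point): Half-way up the axis of the loose red-gripped pin: 111 mm long, 150 g, upright in a fixed wooden stand 62 mm high, 84 mm from a thicker black-gripped pin. Heights from tip: taper 6 to 16 mm wide up to 22, shank 16 wide to 55, collar 48 wide to 61, round grip 26 wide to 111. z up along the pin. Seated, this point is 15.5 mm above the foot's top, over the hole.

How it is judged:
At the end, for the whole second after the job is handed in: The red pin stands through the lug's hole and the foot's hole with its collar down on the lug: its middle 8 to 23 mm above the top of the foot and within 15 mm of the hole's axis sideways, upright within 10 degrees, the turntable within 0.2 rad of lined up (horizontal distance between red_pin_mid and base_hole below 0.015 m and z of red_pin_mid in the frame of base_hole between 0.008 and 0.023 m and angle between red_pin_mid's own z axis and vertical below 0.18 rad and value of joint turntable between -0.2 and 0.2 rad); the robot touches nothing.
It also fails if it takes over 48 s, if anything falls off the work surface, if the arm or the gripper's body presses on something with over 40 N, if the wrist force passes 120 N, or if a joint passes its speed limit or range.

## Robot

A 7-joint arm with a two-finger parallel gripper is mounted at the origin on a cart in front of the work surface, level with it; the furniture and walls round the work are solid. World frame = base frame: x ahead of the robot, y to its left, z up, the work surface at z = 0. Lengths are in m, angles in rad, forces in N, time in s.
With the tool pointing down it reaches from about 0.4 to 0.875 m from the base axis. Payload 4.4 kg.
Tool frame: the origin (TCP) lies between the finger pads; the fingertips stand 25 mm ahead of it and the grasp point (between the pads) lies 6 mm ahead of it; z points along the fingers, y is the line along which they close (so a half turn about z gives the same grasp; the last joint's range is limited). The gripper opens to 85 mm and grips with 20 to 120 N. Pads are 22 mm wide; open, the fingers measure 114 mm over their backs; the gripper's body (76 mm by 85 mm) begins 54 mm behind the grasp point. The pads swing forward as they close: fully open they stand 13 mm farther back than shut.
Start: joints at [-0.066, 0.628, 0.038, 1.517, -0.027, 0.996, -0.02], TCP at [0.65, 0, 0.256] pointing down, gripper open.
Joint ranges: [-3.06, 3.06], [-0.37, 2.12], [-1.25, 1.32], [0.18, 2.47], [-1.1, 4.24], [0.23, 1.98], [-2.94, 2.94]. Speed limits (rad/s): [2.57, 2.57, 3.14, 3.14, 3.14, 3.14, 3.14].

## Interface

Orientations are given as a unit quaternion [w, x, y, z].
In Python, from cell import arm, cams gives the robot as it stands. Calls block until the motion is done:
- arm.move_to(position, orientation): joint-space move of the TCP to a pose.
- arm.servo_line(position, rotation=None, velocity=0.15, max_force=None): straight line of the TCP; rotation=None keeps the orientation; velocity is the mean speed in m/s. With max_force (N) it stops when the force on the tool has changed by that much, and returns True; else False.
- arm.movej(angles): joint-space move.
- arm.command_gripper(opening, squeeze=None): finger opening in m; squeeze is the grip in N (None keeps the last); returns when the fingers have stopped.
- arm.pause(seconds).
- arm.ik(position, orientation): joint angles nearest the present ones, or None.
- arm.get_obs(): the state.
- cams.read_camera(name): name is "scene" or "side" or "wrist"; returns the picture (384x512x3 uint8, red, green, blue); there is no depth.
- cams.camera_params(name): a dict with "fovy" (degrees; the focal length in pixels is half the picture's height over the tangent of half this angle, whatever the lens; pixels are square), "cx", "cy" (the principal point, pixels), "k1" (the pictures are not rectified: a ray, as slopes to the right and down, at radius r is drawn at 1 + k1 r^2 times it, then the intrinsics apply), "xyz" and "orientation" of the camera in the world. Camera axes: x right, y down, z forward; pixel columns grow to the right and rows downward; lengths in m; the calibration is good to about 2 mm. A picture is of the moment at which its call begins: read the wrist's pose just before it. camera_params takes no time and is no camera call; for the wrist camera it gives the pose at the moment of the call.
A pose or a line that the arm cannot do raises arm.MotionError and nothing moves.
- arm.job_done(): hands the job in; it is judged then, once.
The state is a dict: "time": time; "qpos": joint angles; "qvel": joint speeds; "joint_torque": joint torques, N m; "tcp_pos": TCP position; "tool_rot": TCP orientation; "wrist_force": force on the tool from outside, world axes, zero at the start; "moment": the same for the moment, N m; "gripper_width": finger opening in m; "gripper_force": force on a finger pad.
Only numpy, scipy, OpenCV 4.12 (cv2) and the standard library are available. Lean on these libraries where they do the work, as an engineer would, in place of code of your own. Each camera call takes 0.05 s, during which the arm holds its last target. There are 200 camera calls.

## Working session

There is one attempt and no reset: what is moved stays moved. The work goes in short steps, each a Python script; the robot and the scene stay as the last script left them, time stands still between calls to the robot, and variables do not carry over. Pictures are saved under pics/ and viewed, at most 10 in all, crops included, and the job is handed in when it is done.

```bash
mkdir -p pics; ls
cat > h.py <<'E'
import numpy as np, cv2
from scipy.spatial.transform import Rotation as R
from cell import arm, cams
def snap(n): 
    p=cams.camera_params(n); return cams.read_camera(n),p
def save(im,f): cv2.imwrite('pics/'+f,cv2.cvtColor(im,cv2.COLOR_RGB2BGR))
def ray(p,u,v):
    f=192/np.tan(np.radians(p['fovy'])/2)
    d=np.array([(u-p['cx'])/f,(v-p['cy'])/f]); s=d.copy()
    for _ in range(20): s=d/(1+p['k1']*(s@s))
    q=np.array(p['orientation']); M=R.from_quat(np.r_[q[1:],q[0]]).as_matrix()
    return np.array(p['xyz']),M@np.r_[s,1]
def onz(p,u,v,z):
    o,d=ray(p,u,v); return o+d*(z-o[2])/d[2]
def proj(p,X):
    f=192/np.tan(np.radians(p['fovy'])/2)
    q=np.array(p['orientation']); M=R.from_quat(np.r_[q[1:],q[0]]).as_matrix()
    c=M.T@(np.array(X)-p['xyz']); s=c[:2]/c[2]; s=s*(1+p['k1']*(s@s))
    return np.array([p['cx'],p['cy']])+f*s
def down(yaw): # tool z down, tool y at yaw (world angle)
    y=np.array([np.cos(yaw),np.sin(yaw),0]); z=np.array([0,0,-1.]); x=np.cross(y,z)
    q=R.from_matrix(np.c_[x,y,z]).as_quat(); return np.r_[q[3],q[:3]]
E
python3 - <<'E'
from h import *
a,p=snap('scene');b,q=snap('side');c,w=snap('wrist')
for n,k in zip(('scene','side','wrist'),(p,q,w)): print(n,k)
save(a,'a.png');save(b,'b.png');save(c,'c.png')
print(arm.get_obs())
E
```

```text
pics
scene {'fovy': 44.05781792425476, 'cx': 253.30625826305663, 'cy': 185.0400853536706, 'k1': -0.07934143448189061, 'xyz': array([-0.02958114, -0.66437237,  0.80512248]), 'orientation': array([-0.41898608,  0.86189763, -0.25366456,  0.1312914 ])}
side {'fovy': 52.999610443272914, 'cx': 253.18589857969295, 'cy': 193.21386971208898, 'k1': -0.06853041215235638, 'xyz': array([0.47997522, 1.11660435, 0.50595822]), 'orientation': array([ 0.00502131,  0.00675123,  0.82554454, -0.56427425])}
wrist {'fovy': 69.1432896720769, 'cx': 253.44393997959327, 'cy': 189.75193349526782, 'k1': -0.04719160634199778, 'xyz': array([0.64931947, 0.08385123, 0.3732001 ]), 'orientation': array([ 1.64571395e-01,  9.86364770e-01,  7.79690294e-04, -4.33759602e-04])}
{'time': 0.15, 'qpos': array([-0.06577306,  0.62914533,  0.03846059,  1.51813528, -0.02702126,
        0.99629914, -0.02000541]), 'qvel': array([ 2.57964757e-05, -3.75544926e-03,  1.48652222e-03, -4.22076657e-03,
        4.59997337e-04,  7.72260401e-04, -3.55595691e-04]), 'joint_torque': array([ 2.19518879e-03, -5.63800478e+01,  1.22790758e+00, -1.93650573e+01,
        1.11919764e-02,  7.40401709e-03, -1.44664841e-05]), 'tcp_pos': array([6.49562106e-01, 1.42333245e-05, 2.55593933e-01]), 'tool_rot': array([-5.20509482e-04,  7.07125581e-01,  7.07087599e-01, -5.18369351e-04]), 'wrist_force': array([ 0.71179231,  0.50088275, -0.54904028]), 'moment': array([0.0280315 , 0.013524  , 0.03429669]), 'gripper_force': 0.0, 'gripper_width': 0.08574520982241661}
```

View pics/a.png

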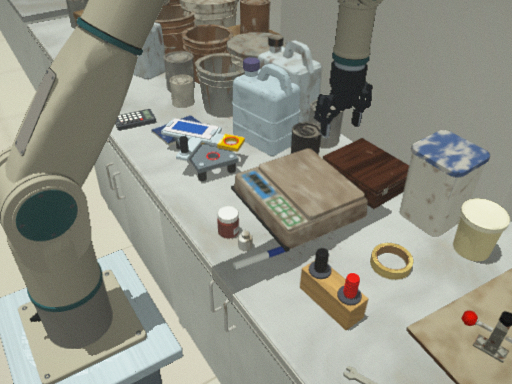

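View pics/b.png

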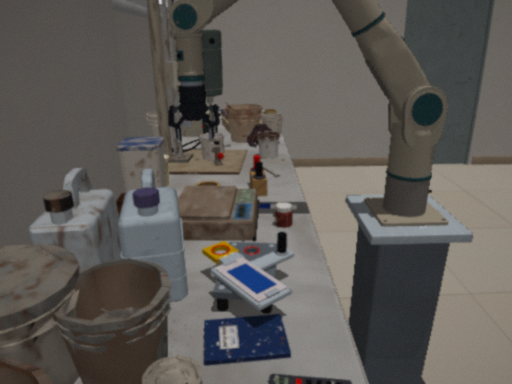

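View pics/c.png

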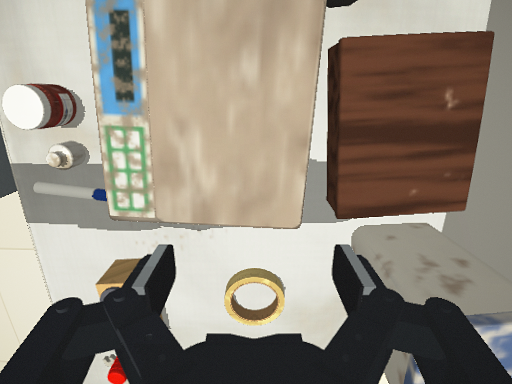

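The scene view shows the turntable at left: red ring near (212,157), yellow lug near (231,142) and black post near (182,143). The wooden stand holds the black pin at (321,262) and the red pin at (352,285). In the side view the ring is at (252,251), the lug at (222,251) and the post at (282,242). The wrist view only catches the stand's edge, at bottom left.

```bash
cat >> h.py <<'E'
def tri(rs):
    A=np.zeros((3,3));b=np.zeros(3)
    for o,d in rs:
        d=d/np.linalg.norm(d);P=np.eye(3)-np.outer(d,d);A+=P;b+=P@o
    X=np.linalg.solve(A,b); return X,[float(np.linalg.norm((np.eye(3)-np.outer(d,d)/(d@d))@(X-o))) for o,d in rs]
def blobs(im,lo,hi,mn=8):
    h=cv2.cvtColor(im,cv2.COLOR_RGB2HSV)
    m=cv2.inRange(h,np.array(lo),np.array(hi))
    if lo[0]==0 and hi[0]<=10: m|=cv2.inRange(h,np.array([172,lo[1],lo[2]]),np.array([180,hi[1],hi[2]]))
    n,l,s,c=cv2.connectedComponentsWithStats(m)
    return m,[(c[i].round(1).tolist(),s[i].tolist()) for i in range(1,n) if s[i][4]>=mn]
E
python3 - <<'E'
from h import *
a,p=snap('scene');b,q=snap('side')
for im in (a,b):
    print('red',blobs(im,(0,140,60),(8,255,255))[1]); print('yel',blobs(im,(20,150,120),(32,255,255))[1])
print('ring',onz(p,212,157,.05),onz(q,252,251,.05))
print('lug',onz(p,231,142,.065),onz(q,222,251,.065))
print('post top',onz(p,182,138,.114),onz(q,282,235,.114))
print('pin top',onz(p,352,280,.118),'black', onz(p,321,255,.118))
vis=np.hstack([cv2.resize(a[105:195,140:260],None,fx=4,fy=4,interpolation=2)[:360],cv2.resize(b[225:315,190:290],None,fx=3.2,fy=4,interpolation=2)])
save(vis,'d.png')
E
```

```text
red [([208.0, 156.0], [207, 153, 4, 7, 10]), ([351.1, 285.3], [343, 273, 17, 26, 310]), ([469.4, 317.7], [462, 311, 16, 15, 184])]
yel [([230.9, 143.2], [218, 134, 27, 17, 200]), ([231.3, 139.3], [226, 138, 11, 4, 22])]
red [([219.8, 155.3], [217, 152, 7, 7, 36]), ([256.1, 159.2], [254, 155, 6, 14, 50]), ([285.7, 216.1], [280, 212, 12, 12, 44]), ([247.0, 250.4], [244, 247, 9, 8, 22]), ([257.3, 251.0], [254, 248, 6, 6, 14]), ([298.0, 380.6], [295, 378, 7, 6, 40])]
yel [([218.9, 250.2], [203, 241, 35, 19, 163])]
ring [0.48181821 0.30988827 0.05      ] [0.48566884 0.32161504 0.05      ]
lug [0.55495596 0.3278908  0.065     ] [0.55406498 0.34560907 0.065     ]
post top [0.41395794 0.35002446 0.114     ] [0.41901497 0.36569004 0.114     ]
pin top [ 0.45929303 -0.27532409  0.118     ] black [ 0.45126298 -0.19286441  0.118     ]
```

View pics/d.png

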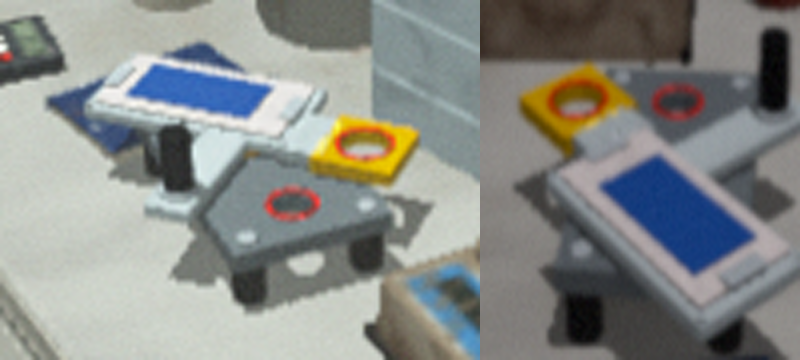

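The crop shows a blue and white panel mounted above the turntable, with all three features clear. The rough fit gives θ≈0.77, and the post position it predicts matches the scene view. Next I'll look from above with the wrist camera.

Run:
```python
from h import *
p=cams.camera_params('scene');q=cams.camera_params('side')
print('cap1',tri([ray(p,251,63),ray(q,147,200)]),'cap2',tri([ray(p,275,42),ray(q,60,205)]))
print('panel near-left corner',tri([ray(p,140+90/4,105+100/4),ray(q,190+222/3.2,225+330/4)]))
print('pinTop',tri([ray(p,352,275),ray(q,256,155)]))
arm.move_to([.45,.30,.34],down(0))
c,w=snap('wrist'); np.savez('w1.npz',im=c,**w); save(c,'e.png'); print(arm.get_obs()['time'],arm.get_obs()['tcp_pos'])
```

```text
cap1 (array([0.68739405, 0.43481943, 0.23309797]), [0.004221288665795226, 0.0042212886657954736]) cap2 (array([0.82214835, 0.50089895, 0.25095761]), [0.0013492742332503389, 0.001349274233250099])
panel near-left corner (array([0.45267773, 0.53255101, 0.04222857]), [0.02092782457699143, 0.02092782457699146])
pinTop (array([ 0.46773717, -0.26638377,  0.11879676]), [0.00043134413291021496, 0.0004313441329102066])
1.6833 [0.45116225 0.29859174 0.33968077]
```

View pics/e.png

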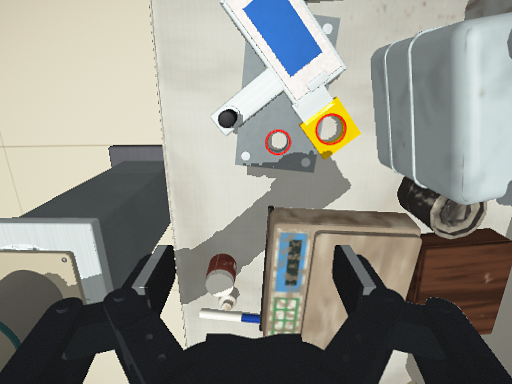

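The wrist view shows the ring at (278,142), the lug hole at (331,129), the post top at (228,118), and the panel up and to the right. I'll refine these with ellipse fits.

```bash
cat >> h.py <<'E'
def rings(im,box):
    x0,y0,x1,y1=box; m,_=blobs(im,(0,130,70),(9,255,255)); k=np.zeros_like(m);k[y0:y1,x0:x1]=m[y0:y1,x0:x1]
    k=cv2.morphologyEx(k,cv2.MORPH_CLOSE,np.ones((3,3)))
    cs=[c for c in cv2.findContours(k,cv2.RETR_EXTERNAL,cv2.CHAIN_APPROX_NONE)[0] if len(c)>25]
    return [cv2.fitEllipse(c) for c in cs]
E
python3 - <<'E'
from h import *
d=np.load('w1.npz');c=d['im'];w={k:d[k] for k in d.files if k!='im'}
E=rings(c,(200,80,400,180)); print(E)
E.sort(key=lambda e:e[0][0])
r=onz(w,*E[0][0],.05)[:2]; l=onz(w,*E[1][0],.065)[:2]
h=cv2.cvtColor(c,cv2.COLOR_RGB2HSV);k=(h[100:132,212:245,2]<60).astype(np.uint8)
n,lab,s,cc=cv2.connectedComponentsWithStats(k);print('dark',s[1:]+[212,100,0,0,0],cc[1:]+[212,100])
for uv in ((227.5,118),):
    t=onz(w,*uv,.114)[:2]; print('post',t)
v=l-r; th=2*np.arcsin(np.linalg.norm(v)/.2); yaw=np.arctan2(v[1],v[0])-th/2
P=r+.1*np.array([-np.sin(yaw),np.cos(yaw)])
pp=P-.1*np.array([np.cos(yaw+th),np.sin(yaw+th)])
print('ring',r,'lug',l,'th',th,'yaw',yaw,'P',P,'post pred',pp,'target',P-.1*np.array([np.cos(yaw),np.sin(yaw)]))
# foot edge direction from screws
a=onz(w,245,156,.05);b=onz(w,305,162,.05);print('foot edge yaw',np.arctan2(*(b-a)[1::-1]), 'screw far',onz(w,327,28,.05))
E
```

```text
[((277.60858154296875, 141.70774841308594), (24.74887466430664, 25.41931915283203), 52.02469253540039), ((330.5331726074219, 128.83526611328125), (28.710384368896484, 31.17327880859375), 37.32109069824219)]
dark [[219 109  18  19 157]] [[228.84713376 118.79617834]]
post [0.42000579 0.35558889]
ring [0.48653716 0.31662388] lug [0.5586137  0.33715983] th 0.7682002617548007 yaw -0.10653622710544997 P [0.49717065 0.41605692] post pred [0.41827356 0.35461386] target [0.39773761 0.4266904 ]
foot edge yaw -0.10164406309522854 screw far [0.54776548 0.46651441 0.05      ]
```

Run:
```python
from h import *
P=np.array([.49717,.41606]);yaw=-.1065;th=.768
pt=lambda t,z:np.r_[P-.1*np.array([np.cos(yaw+t),np.sin(yaw+t)]),z]
for f in (1.85,1.85-np.pi): print(f,arm.ik(pt(th,.2),down(f)),arm.ik(pt(0,.106),down(f)))
f=1.85
if arm.ik(pt(th,.2),down(f)) is None: f-=np.pi
arm.command_gripper(.06,20)
arm.move_to(pt(th,.2),down(f))
print('hit',arm.servo_line(pt(th,.106),velocity=.12,max_force=8))
arm.command_gripper(0.0,20); o=arm.get_obs(); print(o['gripper_width'],o['gripper_force'],o['tcp_pos'])
for t in np.linspace(th,0,6)[1:]:
    arm.servo_line(pt(t,.106),velocity=.08); 
o=arm.get_obs(); print(o['wrist_force'],o['gripper_width'],o['tcp_pos'],o['time'])
arm.command_gripper(.06); arm.servo_line(pt(0,.2),velocity=.2)
arm.move_to([.45,.28,.34],down(0))
c,w=snap('wrist'); np.savez('w2.npz',im=c,**w)
E=rings(c,(180,60,420,220)); print(E)
for e in E: print(onz(w,*e[0],.05),onz(w,*e[0],.065))
print(arm.get_obs()['time'])
save(c,'f.png')
```

```text
1.85 [-0.49110831  0.58101829 -0.39810138  1.85523718  0.3117272   0.7667131
  0.7928068 ] [-0.64955349  0.7558673  -0.34833743  1.82487293  0.40758487  0.63186182
  0.60684868]
-1.291592653589793 [-0.93921576  0.57108868  0.27954846  1.86844333 -0.22490454  0.73257951
 -1.8253634 ] [-1.01442895  0.74826523  0.23209904  1.83604009 -0.28525376  0.58973636
 -1.89544653]
hit False
0.021136402171296476 21.495522558689117 [0.41853783 0.35470339 0.10663706]
[-3.88790058  0.60187669  1.80055233] 0.021277810285259723 [0.39719129 0.42731575 0.10589131] 6.4083
[((279.73699951171875, 130.451904296875), (29.69994354248047, 30.38412094116211), 48.99037551879883)]
[0.48643964 0.31487084 0.05      ] [0.48505606 0.31669807 0.065     ]
8.6833
```

View pics/f.png

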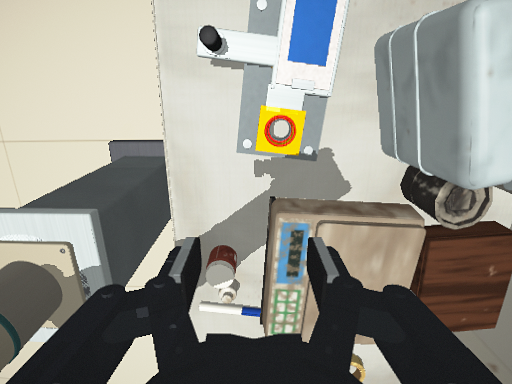

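The lug hole is now concentric with the foot hole at (280,130), giving (0.485,0.317) against the ring's (0.4865,0.3166). Next I'll look at the pin stand and check the panel's height.

Run:
```python
from h import *
d=np.load('w2.npz');c=d['im'];w={k:d[k] for k in d.files if k!='im'}
B=lambda im:max(blobs(im,(108,170,60),(125,255,255),100)[1],key=lambda b:b[1][4])
arm.move_to([.46,-.30,.30],down(0))
v,x=snap('wrist'); np.savez('w3.npz',im=v,**x); save(v,'g.png')
a,p=snap('scene');b,q=snap('side')
ba,bb=B(a),B(b);print(ba,bb,tri([ray(p,*ba[0]),ray(q,*bb[0])]))
print('red',blobs(v,(0,140,60),(8,255,255),30)[1],arm.get_obs()['time'])
```

```text
([200.3, 125.3], [189, 118, 24, 16, 214]) ([233.6, 276.8], [219, 264, 29, 26, 568]) (array([0.52291762, 0.45419647, 0.06695749]), [5.885496429151947e-05, 5.885496429145062e-05])
red [([258.2, 144.6], [247, 131, 24, 28, 542]), ([360.4, 261.2], [350, 252, 21, 20, 314])] 10.925
```

View pics/g.png

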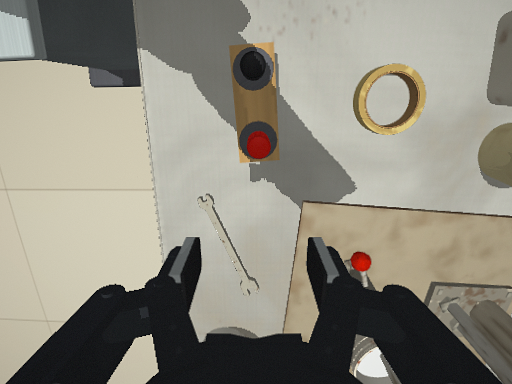

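The wrist view shows the red pin head at about (259,147), its collar around (257,140), and the black pin at (252,65). The way between them is clear.

Run:
```python
from h import *
d=np.load('w3.npz');v=d['im'];x={k:d[k] for k in d.files if k!='im'}
t=onz(x,259,147,.118); print('top',t,'collar',onz(x,257,140,.068),'black',onz(x,252.5,65,.118), x['xyz'])
for z in (.118,.068): print(z,proj(x,[t[0],t[1],z]), [proj(x,[t[0]+.013*np.cos(a),t[1]+.013*np.sin(a),z]).round(0).tolist() for a in np.arange(4)*np.pi/2])
save(cv2.resize(v[110:180,215:305],None,fx=6,fy=6,interpolation=cv2.INTER_CUBIC),'h.png')
```

```text
top [ 0.46666558 -0.26885256  0.118     ] collar [ 0.46515328 -0.26900349  0.068     ] black [ 0.45943573 -0.1866543   0.118     ] [ 0.46021344 -0.21512666  0.41768693]
0.118 [259. 147.] [[271.0, 147.0], [259.0, 135.0], [247.0, 147.0], [259.0, 159.0]]
0.068 [258.20889007 139.88362714] [[269.0, 140.0], [258.0, 129.0], [248.0, 140.0], [258.0, 150.0]]
```

View pics/h.png

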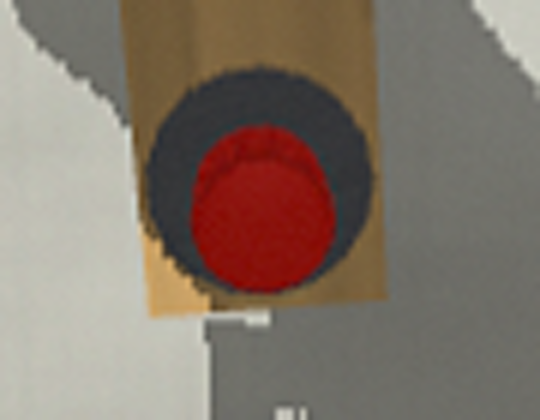

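Top disc and collar agree on the pin axis at (0.4666, -0.269), and the two pins measure 82.5 mm apart against the stated 84. Now I'll grasp and insert.

Run:
```python
from h import *
g=[.4666,-.2689]; H=[.486,.3166]
arm.move_to([*g,.20],down(.087))
print('hit',arm.servo_line([*g,.104],velocity=.1,max_force=8))
arm.command_gripper(0.0,60); o=arm.get_obs(); print(o['gripper_width'],o['gripper_force'],o['tcp_pos'],o['wrist_force'])
arm.servo_line([*g,.30],velocity=.15); o=arm.get_obs(); print(o['gripper_width'],o['wrist_force'])
arm.move_to([*H,.30],down(-.1065)); arm.servo_line([*H,.19],velocity=.15)
arm.pause(.2);o=arm.get_obs(); print(o['tcp_pos'],o['gripper_width'],o['time'])
c,w=snap('wrist');a,p=snap('scene');b,q=snap('side')
f=lambda i:cv2.resize(i,None,fx=4,fy=4,interpolation=cv2.INTER_CUBIC)
save(np.hstack([f(a[90:190,170:255]),f(b[190:290,190:290])]),'i.png')
```

```text
hit False
0.024894292915519076 58.64098906517029 [ 0.46695727 -0.26903802  0.1046295 ] [-0.24086535  0.82386711  5.89922944]
0.024958685632447183 [ 0.69013187 -0.75390613 -0.34370262]
[0.48652512 0.31692734 0.19099377] 0.02468433900351255 17.5833
```

View pics/i.png

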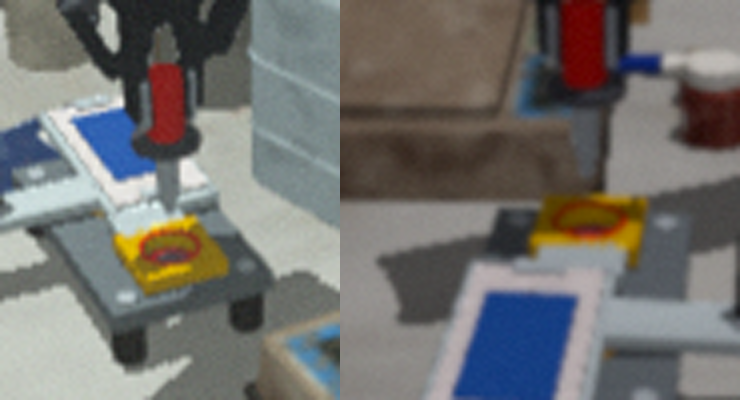

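The pin is upright in the grip, with its tip just above the lug hole in both views. Now I'll insert it.

Run:
```python
from h import *
H=[.486,.3166]
print('hit',arm.servo_line([*H,.125],velocity=.06,max_force=10),arm.get_obs()['tcp_pos'])
print('hit',arm.servo_line([*H,.101],velocity=.03,max_force=10))
o=arm.get_obs();print(o['tcp_pos'],o['wrist_force'],o['time'])
a,p=snap('scene');b,q=snap('side')
f=lambda i:cv2.resize(i,None,fx=4,fy=4,interpolation=cv2.INTER_CUBIC)
save(np.hstack([f(a[90:190,170:255]),f(b[190:290,190:290])]),'j.png')
```

```text
hit False [0.48631247 0.31674727 0.12540507]
hit True
[0.48654912 0.31651723 0.10761485] [-0.02239324 -0.41637671  6.29296803] 19.5667
```

View pics/j.png

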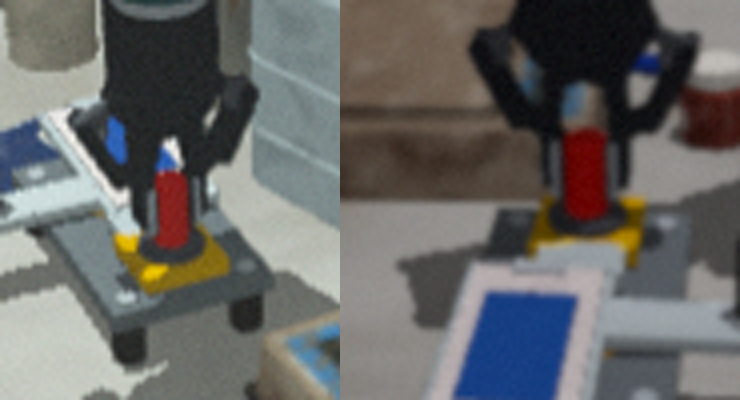

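The collar sits on the lug in both views, and contact came at TCP z 0.1076 (0.107 expected). I'll release, retreat, and check the pin numerically, since all ten views are used.

Run:
```python
from h import *
arm.command_gripper(.06); o=arm.get_obs(); arm.servo_line([*o['tcp_pos'][:2],.24],velocity=.15)
arm.move_to([.45,.27,.32],down(0)); arm.pause(.3)
a,p=snap('scene');b,q=snap('side');c,w=snap('wrist')
for n,im,k in (('scene',a,p),('side',b,q),('wrist',c,w)):
    print(n,'expect mid-grip',proj(k,[.4865,.3166,.0957]).round(1),'top',proj(k,[.4865,.3166,.121]).round(1),[r for r in blobs(im,(0,140,60),(8,255,255),30)[1]])
print(arm.get_obs()['time'],arm.get_obs()['wrist_force'],arm.get_obs()['gripper_width'])
```

```text
scene expect mid-grip [211.6 141.6] top [211.3 133.8] [([211.9, 142.1], [208, 133, 9, 19, 155]), ([469.2, 317.7], [462, 311, 16, 15, 184])]
side expect mid-grip [251.3 232.7] top [251.1 222.9] [([219.8, 155.3], [217, 152, 7, 7, 36]), ([251.1, 232.7], [246, 221, 12, 24, 250]), ([298.0, 380.6], [295, 378, 7, 6, 40])]
wrist expect mid-grip [284.1 127. ] top [286.4 129.5] [([284.6, 128.1], [272, 116, 26, 26, 494]), ([221.2, 256.0], [205, 247, 30, 23, 332])]
22.0667 [-0.40012764  0.49323076  0.06759896] 0.059842593521447655
```

All three cameras show the pin within about 1 px of its seated position.

```bash
python3 -c "
from cell import arm
print(arm.job_done())"
```

```text
the job is handed in; nothing more can be done
None
```

The lug is lined up over the foot's hole, the red pin is pushed through both with its collar on the lug and released, and the job was handed in at about 22 s of the 48 s allowed; the judge's verdict was not reported back.

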